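# Tighten the window ring of a code reader with a pin spanner

### The arm

A 6-joint arm with a two-finger parallel gripper is mounted at the origin on the work surface. World frame = base frame: x ahead of the robot, y to its left, z up, the work surface at z = 0. Lengths are in m, angles in rad, forces in N, time in s.
With the tool pointing down it reaches from about 0.25 to 0.775 m from the base axis. Payload 8.9 kg.
Tool frame: the origin (TCP) lies on the centre line of the jaws, within the pads' length; the fingertips stand 19 mm ahead of it and the grasp point (between the pads) is the TCP; z points along the fingers, y is the line along which they close (so a half turn about z gives the same grasp; the last joint's range is limited). The gripper opens to 85 mm and grips with 20 to 120 N. Pads are 22 mm wide; open, the fingers measure 114 mm over their backs; the gripper's body (76 mm by 85 mm) begins 54 mm behind the grasp point. The pads swing forward as they close: fully open they stand 13 mm farther back than shut.
Start: joints at [0.978, 0.291, -0.153, 1.127, 0, 1.431], TCP at [0.23, 0.472, 0.219] pointing down, gripper open.
Joint ranges: [-2.52, 2.52], [-0.91, 1.74], [-1.3, 1.37], [-1.96, 2.02], [-1.52, 1.47], [-3.14, 3.14]. Speed limits (rad/s): [2.22, 2.22, 2.79, 3.14, 3.14, 3.14].

### API

Orientations are given as a unit quaternion [w, x, y, z].
In Python, from station import ctrl gives the robot as it stands. The module is installed in compiled form; this text tells all that it offers.
- The arm moves only by the shell command python3 -m jog 'ROWS' [FORCE]. ROWS is 1 to 10 rows, parted by a bar, with the numbers parted by spaces; each row has 5 numbers: the finger opening in m, then dx, dy, dz in m, then a turn about the tool's z in rad; each row shifts and turns the commanded pose from where the row before left it, along the tool's axes as they then stand; what a row does not reach is not made up. A row lasts 1/10 s, in which the tool goes at most 0.05 m and 0.15 rad, less where a joint would pass 70% of its speed; a pose out of reach is approached as far as the arm can. The fingers move at their own pace and stop on an object; FORCE is the grip in N (left out, the last holds). Time passes only in rows, so rows that do not move let the fingers close. It prints the time, the measured TCP pose, the force, the opening and the grip force at its end. Input that does not fit is refused with a message, and nothing moves.
- ctrl.read_state(): the state, without advancing time (a new reading comes with each control period).
- ctrl.get_image(name): name is "scene" or "top" or "wrist"; returns (picture, depth): 400x640x3 uint8, red, green, blue; 400x640 float32, m along the optical axis (not along the pixel's ray), 0 where there is no reading.
- ctrl.camera_info(name): a dict with "mtx" (3x3 intrinsics, pixels), "rvec" (rotation vector, rad) and "tvec" (3), from world to camera coordinates, as OpenCV has them. Camera axes: x right, y down, z forward; pixel columns grow to the right and rows downward; lengths in m; the calibration is good to about 2 mm. A picture is of the moment at which its call begins: read the wrist's pose just before it. camera_info takes no time and is no camera call; for the wrist camera it gives the pose at the moment of the call.
- ctrl.close_job(): hands the job in; it is judged then, once.
The state is a dict: "clock": time; "q": joint angles; "joint_velocities": joint speeds; "joint_torque": joint torques, N m; "eef_pos": TCP position; "orientation": TCP orientation; "ft_force": force on the tool from outside, world axes, zero at the start; "wrist_torque": the same for the moment, N m; "opening": finger opening in m; "grasp_force": force on a finger pad.
Only numpy, scipy, OpenCV 4.12 (cv2) and the standard library are available. Lean on these libraries where they do the work, as an engineer would, in place of code of your own. Each camera call takes 0.05 s, during which the arm holds its last target. There are 200 camera calls.

### The job

The ring that holds the glass window of the code reader is only finger-tight. Take the pin spanner from its rest, feel both of its pins into the ring's two holes before you turn anything, then screw the ring clockwise until it comes up firm against its shoulder, without forcing it and without touching the glass. Put the spanner back in its rest and leave the lipsticks and the loupe where they are.

Things in the scene. Friction and masses are not known exactly. Their poses are not given: they have to be found in the camera images.
- station: The code reader, fixed to the bench: a white box with a steel deck 60 mm above the bench. Origin on the bench under the window's centre, z up; the deck reaches 77 mm to -x, 137 mm to +x, 75 mm to either side in y. Round the window stands an aluminium flange, outer diameter 106 mm, its top 71 mm above the bench; inside it sits the red retaining ring.
- window (a point): Centre of the retaining ring, level with its flat top face (75 mm above the bench); axes as station. Ring: outer diameter 80 mm, bore 44 mm. Two round holes, 8 mm wide, 10 mm deep, face each other, 31 mm from the centre. At the start the line through them is within 0.5 rad (29 deg) either way of this x axis; just where is not measured: see it or feel for it.
- ring (a joint): Turn of the retaining ring (rad). 0: firm against its shoulder, a hard stop. Negative: that far short of it; it starts 0.6 to 0.75 short. It grows as the ring turns clockwise seen from above; it keeps its height. Thread friction about 0.28 N m: it stays where it is left, and pins slid over its face at under 6 N do not drag it along. Half a N m seats it; over 1 N m forces it.
- glass: Round window glass, diameter 44 mm, in the bore of the ring; the glass's top lies 6 mm under the ring's top face. Fragile: do not touch. Origin in the middle of its underside, z up.
- spanner: Steel T-handled pin spanner, 0.2 to 0.3 kg, upright in its rest. Cross bar 80 (x) x 22 (y) x 12 mm; origin in the middle of the bar's underside, z up. Two pins, 6 mm thick, the last 3 mm tapered to 3 mm, stand 8 mm down from the bar on the x axis, 31 mm either side of the origin. A 16 mm stem carries the handle, a flat bar 70 (x) x 14 (y) mm, 30 to 56 mm above the origin..
- grip (a point): Middle of the spanner's handle, 43 mm above the spanner's origin; grip it across y (14 mm). Axes as the spanner's.
- pin_a (a point): End of the spanner's pin on its +x side (31 mm from the origin, 8 mm below the bar).
- pin_b (a point): End of the spanner's pin on its -x side (31 mm from the origin, 8 mm below the bar).
- rest_top (a point): Centre of the top of the blue spanner rest, a plastic block fixed to the bench, 110 (x) x 56 (y) mm, 30 mm high. A groove along x in its top is 74 mm long, 12 mm wide, 14 mm deep: the pins stand in it and the bar lies on the block, the spanner's origin within 6 mm of this point, its x axis along the groove.
- lipstick_a: Pink capped lipstick standing on the reader's deck beyond the window, 21 mm diameter, 72 mm high, 30 g; origin in the middle of its foot. Leave it.
- lipstick_b: Dark red capped lipstick, 21 mm diameter, 72 mm high, 30 g, standing on the deck beside the pink one; origin in the middle of its foot. Leave it.
- loupe: Black eye loupe standing on the bench near the rest, 38 mm diameter, 40 mm high, 60 g; origin in the middle of its foot. Leave it.
Not all that is in view belongs to the job. Of the things like the spanner, leave any that is brown or pink; of the rest the larger one is meant.

How it is judged:
By the outcome, as a careful person would: the job done as asked, in the order asked, and still so for the second after the job is handed in, with the robot touching nothing.
It also fails if it takes over 61 s, if anything falls off the work surface, if the arm or the gripper's body presses on something with over 40 N, if the wrist force passes 120 N, or if a joint passes its speed limit or range.

## Working session

There is one attempt and no reset: what is moved stays moved. The work goes in short steps, Python scripts to look and compute and a shell command to move; the robot and the scene stay as the last step left them, time stands still between calls to the robot, and variables do not carry over. Pictures are saved under pics/ and viewed, at most 10 in all, crops included, and the job is handed in when it is done.

```bash
mkdir -p pics
cat > h.py <<'E'
import numpy as np, cv2
from station import ctrl
def snap(n,f):
    st=ctrl.read_state(); ci=ctrl.camera_info(n); im,d=ctrl.get_image(n)
    np.savez('pics/'+f,im=im,d=d,K=ci['mtx'],r=ci['rvec'],t=ci['tvec'],p=st['eef_pos'],o=st['orientation'])
    cv2.imwrite('pics/%s.png'%f,im[:,:,::-1]); return load(f)
def load(f): return dict(np.load('pics/%s.npz'%f))
def plane(s,uv,z):
    R=cv2.Rodrigues(np.array(s['r'],float))[0]; t=np.array(s['t'],float).reshape(3); K=s['K']
    uv=np.atleast_2d(uv).astype(float); c=-R.T@t
    w=(R.T@np.linalg.inv(K)@np.c_[uv,np.ones(len(uv))].T).T
    return c+w*((z-c[2])/w[:,2])[:,None]
def cloud(s):
    R=cv2.Rodrigues(np.array(s['r'],float))[0]; t=np.array(s['t'],float).reshape(3)
    h,w=s['d'].shape; u,v=np.meshgrid(np.arange(w),np.arange(h))
    p=np.linalg.inv(s['K'])@np.stack([u.ravel(),v.ravel(),np.ones(h*w)])*s['d'].ravel()
    return (R.T@(p-t[:,None])).T.reshape(h,w,3)
E
python3 - <<'E'
from h import *
for n in('scene','top'):
    s=snap(n,n+'0'); R=cv2.Rodrigues(s['r'])[0]; print(n,-R.T@s['t'].reshape(3),R[2],s['K'][0,0])
print(ctrl.read_state())
E
```

```text
scene [ 1.11361006 -0.24866305  0.55492818] [-0.72306861  0.29142367 -0.62629389] 413.20907118840955
top [ 0.35234261 -0.03356609  1.11483688] [ 0.16537409 -0.00339902 -0.98622505] 509.7553640368109
{'clock': 0.1, 'q': array([ 9.77726391e-01,  2.91200194e-01, -1.53987539e-01,  1.12670819e+00,
       -2.73564229e-05,  1.43147130e+00]), 'joint_velocities': array([ 2.26256859e-06,  5.53290779e-05,  3.05859397e-03, -1.22843777e-03,
        4.47631347e-04, -6.03558099e-05]), 'joint_torque': array([ 2.01882962e-03, -5.37976456e+01,  3.31918681e+01,  9.33978445e-03,
       -1.72181794e-04,  2.02755683e-05]), 'eef_pos': array([0.22993012, 0.47155316, 0.21812571]), 'orientation': array([-1.84093131e-04,  2.24931185e-01,  9.74374497e-01, -5.18240540e-04]), 'ft_force': array([-0.21752168, -0.47052865, -0.15900295]), 'wrist_torque': array([-0.04092425, -0.01230722, -0.03088983]), 'grasp_force': 0.0, 'opening': 0.08536538891371971}
```

View pics/top0.png

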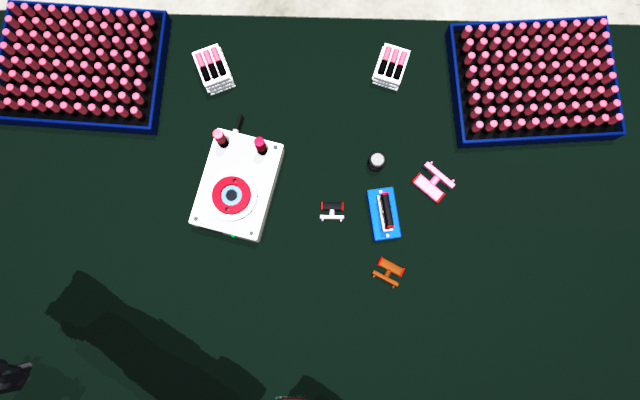

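View pics/scene0.png

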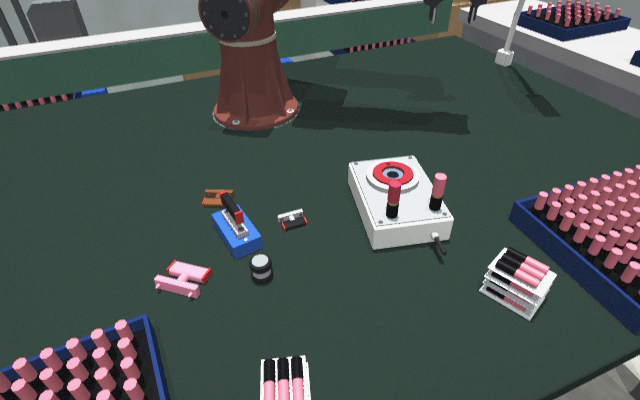

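The top view shows the reader with its red ring at (232,195) and the blue rest with the upright spanner at (384,214). The loupe is at (377,160), and decoy spanners lie on the bench in pink, brown and small white. Up in the image is +x and left is +y.

Run:
```python
from h import *
s=load('top0'); im=s['im'].astype(int); r,g,b=im[...,0],im[...,1],im[...,2]
C=cloud(s)
def rect(m,z,box,name):
    k=np.zeros_like(m); x0,x1,y0,y1=box; k[y0:y1,x0:x1]=m[y0:y1,x0:x1]
    cs=cv2.findContours(k.astype(np.uint8),cv2.RETR_EXTERNAL,2)[0]; c=max(cs,key=cv2.contourArea)
    p=plane(s,c[:,0,:],z)[:,:2]; q=cv2.minAreaRect((p*1000).astype(np.float32)); print(name,q,[x.round(1).tolist() for x in cv2.boxPoints(q)]); return c,p
rect((b>150)&(r<80)&(g<160),.03,(360,410,180,245),'rest')
red=(r>150)&(g<70)&(b<80)
c,p=rect(red,.075,(205,260,170,220),'ring')
print(cv2.fitEllipse((p*1000).astype(np.float32)))
rect((r>150)&(g>150)&(b>150),.06,(185,290,120,245),'deck')
m=(im.max(2)<60);rect(m,.086,(370,400,190,235),'handle')
m=(r>150)&(g>150)&(b>150);rect(m,.042,(365,400,185,240),'bar')
for uv in[(384,214),(388,210),(232,181),(232,208),(205,190),(377,160),(270,180)]: print(uv,C[uv[1],uv[0]].round(4))
cv2.imwrite('pics/c1.png',np.hstack([cv2.resize(im[165:225,200:265,::-1].astype(np.uint8),None,fx=6,fy=6,interpolation=2),cv2.resize(im[185:245,360:415,::-1].astype(np.uint8),None,fx=6,fy=6,interpolation=2)]))
```

```text
rest ((498.2044372558594, -176.70449829101562), (75.17166900634766, 16.433326721191406), 11.365904808044434) [[459.70001220703125, -176.10000610351562], [463.0, -192.1999969482422], [536.7000122070312, -177.39999389648438], [533.4000244140625, -161.1999969482422]]
ring ((567.9502563476562, 137.0620880126953), (4.1463189125061035, 9.161823272705078), 36.039100646972656) [[563.5999755859375, 139.5], [569.0, 132.10000610351562], [572.2999877929688, 134.60000610351562], [566.9000244140625, 142.0]]
((567.760009765625, 136.39773559570312), (5.644913673400879, 9.238368034362793), 33.20867156982422)
deck ((566.9111328125, 134.8661651611328), (154.03489685058594, 220.9422149658203), 76.64359283447266) [[441.6000061035156, 85.5], [656.5999755859375, 34.400001525878906], [692.2000122070312, 184.3000030517578], [477.20001220703125, 235.3000030517578]]
handle ((508.1662902832031, -174.9861297607422), (64.28923034667969, 5.416720867156982), 9.347505569458008) [[476.0, -177.5], [476.8999938964844, -182.89999389648438], [540.2999877929688, -172.39999389648438], [539.4000244140625, -167.10000610351562]]
bar ((507.75482177734375, -174.50474548339844), (81.03396606445312, 20.67064666748047), 21.4320011138916) [[466.29998779296875, -179.6999969482422], [473.79998779296875, -198.89999389648438], [549.2000122070312, -169.3000030517578], [541.7000122070312, -150.10000610351562]]
(384, 214) [ 0.5018 -0.1755  0.0788]
(388, 210) [ 0.5093 -0.1829  0.0848]
(232, 181) [0.5644 0.1401 0.0758]
(232, 208) [0.5078 0.1375 0.0746]
(205, 190) [0.5477 0.1993 0.0563]
(377, 160) [ 0.6254 -0.1657  0.0395]
(270, 180) [0.5716 0.0628 0.0599]
```

View pics/c1.png

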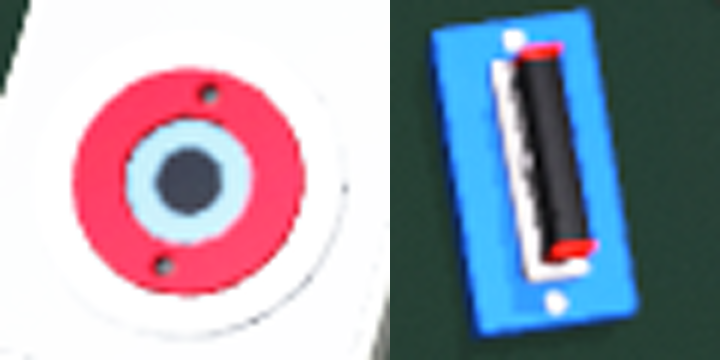

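The left crop shows the ring's two holes at full-image pixels of about (234.7,180.5) and (227.2,209.2). The right crop shows the spanner's dark handle with red ends standing over the rest.

Run:
```python
from h import *
s=load('top0'); im=s['im'].astype(int); r,g,b=im[...,0],im[...,1],im[...,2]
def rect(m,z,box,name):
    k=np.zeros_like(m); x0,x1,y0,y1=box; k[y0:y1,x0:x1]=m[y0:y1,x0:x1]
    cs=cv2.findContours(k.astype(np.uint8),cv2.RETR_EXTERNAL,cv2.CHAIN_APPROX_NONE)[0]; c=np.vstack(cs)[:,0]
    p=plane(s,c,z)[:,:2]*1000; q=cv2.minAreaRect(p.astype(np.float32)); print(name,[np.round(x,1) for x in q],cv2.boxPoints(q).round(1).tolist()); return p
rect((b>120)&(b-r>60)&(b-g>20),.03,(360,410,180,245),'rest')
p=rect((r>180)&(r-g>80),.075,(205,265,165,220),'ring'); print(cv2.fitEllipse(cv2.convexHull(p.astype(np.float32))))
rect((im.max(2)<75)&(r>25),.086,(376,398,186,235),'handle')
rect((r-g>80)&(r>150),.086,(376,398,186,235),'handle ends')
h=plane(s,[(234.7-.4,180.5-.4),(227.2-.4,209.2-.4)],.075); d=h[0]-h[1]; print(h,np.linalg.norm(d),np.degrees(np.arctan2(d[1],d[0])),h.mean(0))
```

```text
rest [array([ 510.8, -181.4]), array([113. ,  59.3]), np.float64(9.2)] [[450.29998779296875, -161.0], [459.70001220703125, -219.60000610351562], [571.2999877929688, -201.6999969482422], [561.7999877929688, -143.10000610351562]]
ring [array([536.2, 140.9]), array([77.8, 78.9]), np.float64(1.3)] [[496.3999938964844, 179.5], [498.20001220703125, 100.5999984741211], [576.0, 102.4000015258789], [574.2000122070312, 181.1999969482422]]
((535.7053833007812, 141.1178436279297), (79.1246109008789, 79.40338897705078), 170.48602294921875)
handle [array([ 517.6, -180.6]), array([82.8, 43.3]), np.float64(1.3)] [[475.79998779296875, -159.89999389648438], [476.70001220703125, -203.1999969482422], [559.5, -201.3000030517578], [558.5, -158.0]]
handle ends [array([ 510.4, -181.6]), array([73.8, 12.9]), np.float64(8.4)] [[472.8999938964844, -180.6999969482422], [474.79998779296875, -193.39999389648438], [547.7999877929688, -182.60000610351562], [545.9000244140625, -169.89999389648438]]
[[0.56655359 0.13555857 0.075     ]
 [0.50588385 0.148089   0.075     ]] 0.061950218171304666 -11.669504616277719 [0.53621872 0.14182378 0.075     ]
```

```bash
python3 -m jog '0.085 0 0 -0.02 -0.15 | 0.085 0 0 -0.02 -0.15 | 0.085 0 0 -0.02 -0.15 | 0.085 0 0 -0.02 -0.15' && python3 -m jog '0.085 -0.028 -0.0414 0 0 | 0.085 -0.028 -0.0414 0 0 | 0.085 -0.028 -0.0414 0 0 | 0.085 -0.028 -0.0414 0 0 | 0.085 -0.028 -0.0414 0 0 | 0.085 -0.028 -0.0414 0 0 | 0.085 -0.028 -0.0414 0 0 | 0.085 -0.028 -0.0414 0 0 | 0.085 -0.028 -0.0414 0 0 | 0.085 0 0 0 0'
python3 - <<'E'
from h import *
from scipy.spatial.transform import Rotation as Ro
s=snap('wrist','w1'); R=cv2.Rodrigues(s['r'])[0]; T=Ro.from_quat(np.roll(s['o'],-1)).as_matrix()
print(T.round(3), T.T@((-R.T@s['t'].reshape(3))-s['p']), T.T@R[2])
E
```

```text
clock: 0.5
eef_pos: [0.23, 0.4716, 0.2991]
orientation: [-0.0, -0.076, 0.997, -0.0]
ft_force: [-0.1, 0.2, -0.1]
opening: 0.0848
grasp_force: 0.0
clock: 1.5
eef_pos: [0.5368, 0.1355, 0.2974]
orientation: [-0.0, -0.07, 0.998, -0.001]
ft_force: [-0.9, 0.8, -0.2]
opening: 0.0848
grasp_force: 0.0
[[-0.99  -0.14  -0.   ]
 [-0.14   0.99  -0.001]
 [ 0.    -0.001 -1.   ]] [ 0.08094207  0.00037048 -0.15641516] [-3.13744347e-01  8.79868907e-06  9.49507496e-01]
```

View pics/w1.png

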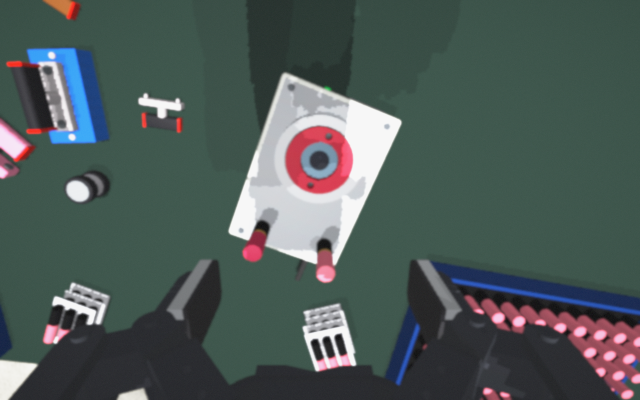

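The wrist view has the ring at (319,160) with its holes near (328,136) and (310,185). The rest and spanner are at the upper left. I'll refine the poses from this image.

```bash
cat >> h.py <<'E'
def ringinfo(s,z=.075,tol=100,guess=(.536,.1415)):
    im=s['im'].astype(int); r,g,b=im[...,0],im[...,1],im[...,2]
    u,v=np.meshgrid(np.arange(640),np.arange(400)); P=plane(s,np.c_[u.ravel(),v.ravel()],z)[:,:2].reshape(400,640,2)
    m=((r-g>60)&(r>90)&(np.linalg.norm(P-guess,axis=2)<.05)).astype(np.uint8)
    cs,_=cv2.findContours(m,cv2.RETR_EXTERNAL,cv2.CHAIN_APPROX_NONE); c=cv2.convexHull(max(cs,key=cv2.contourArea))[:,0]
    p=(plane(s,c,z)[:,:2]*1000).astype(np.float32); e=cv2.fitEllipse(p); ctr=np.array(e[0])/1000
    d=np.linalg.norm(P-ctr,axis=2); k=((d>.0255)&(d<.0365)&(m==0)).astype(np.uint8)
    n,l,st,ce=cv2.connectedComponentsWithStats(k)
    out=[(st[i,4],ce[i].round(1),plane(s,ce[i],z)[0,:2]) for i in range(1,n) if st[i,4]>8]
    return e,out
E
python3 - <<'E'
from h import *
s=load('w1'); e,o=ringinfo(s); print(e); [print(x) for x in o]
im=s['im'].astype(int); r,g,b=im[...,0],im[...,1],im[...,2]
m=((b>100)&(b-r>60)&(b-g>20)).astype(np.uint8); m[:,130:]=0; m[180:]=0
c=np.vstack(cv2.findContours(m,0,1)[0])[:,0]; p=(plane(s,c,.03)[:,:2]*1000).astype(np.float32); q=cv2.minAreaRect(p); print(q)
E
```

```text
((534.8751220703125, 141.1609649658203), (79.21739196777344, 80.1344223022461), 95.74211120605469)
(np.int32(24), array([328.1, 135.7]), array([0.50446279, 0.14738294]))
(np.int32(16), array([310. , 184.5]), array([0.56498679, 0.13484052]))
((509.0069580078125, -174.42213439941406), (113.37519836425781, 76.50308990478516), 9.063220024108887)
```

```bash
python3 -m jog '0.085 0.010 -0.0443 0 0 | 0.085 0.010 -0.0443 0 0 | 0.085 0.010 -0.0443 0 0 | 0.085 0.010 -0.0443 0 0 | 0.085 0.010 -0.0443 0 0 | 0.085 0.010 -0.0443 0 0 | 0.085 0.010 -0.0443 0.02 0 | 0.085 0 0 0.04 0 | 0.085 0 0 0.04 0 | 0.085 0 0 0 0'
python3 - <<'E'
from h import *
s=snap('wrist','w2'); print(s['p'],s['o'])
im=s['im'].astype(int); r,g,b=im[...,0],im[...,1],im[...,2]
m=((b>100)&(b-r>60)&(b-g>20)).astype(np.uint8)
c=max(cv2.findContours(m,0,1)[0],key=cv2.contourArea)[:,0]; p=(plane(s,c,.03)[:,:2]*1000).astype(np.float32); print(cv2.minAreaRect(p))
u,v=np.meshgrid(np.arange(640),np.arange(400)); P=plane(s,np.c_[u.ravel(),v.ravel()],.086)[:,:2].reshape(400,640,2)
m=((r-g>80)&(np.linalg.norm(P-[.5107,-.1815],axis=2)<.05)).astype(np.uint8)
n,l,st,ce=cv2.connectedComponentsWithStats(m)
for i in range(1,n):
    if st[i,4]>10: print(st[i,4],ce[i],plane(s,ce[i],.086)[0])
E
```

```text
clock: 2.55
eef_pos: [0.5062, -0.1747, 0.1941]
orientation: [-0.004, -0.073, 0.997, 0.002]
ft_force: [-0.3, 0.8, 0.9]
opening: 0.0851
grasp_force: 0.0
[ 0.50622502 -0.17470444  0.19412969] [-0.00382415 -0.07316385  0.99730954  0.0024697 ]
((509.4400329589844, -182.4052734375), (113.16995239257812, 57.366764068603516), 9.473763465881348)
119 [301.76470588 151.67226891] [ 0.47442577 -0.18835761  0.086     ]
73 [304.4109589  231.20547945] [ 0.54368919 -0.17652462  0.086     ]
```

View pics/w2.png

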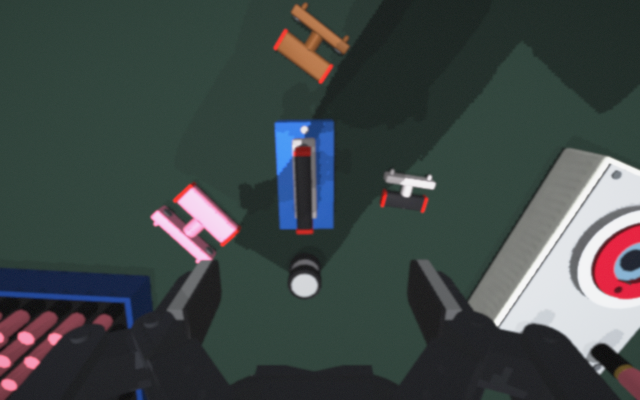

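The wrist view confirms the handle between (302,152) and (304,231), with the loupe at (304,285) clear of the jaws' path.

```bash
python3 -m jog '0.085 -0.002 -0.0077 0 -0.018 | 0.085 0 0 0.03 0 | 0.085 0 0 0.03 0 | 0.085 0 0 0.03 0 | 0.06 0 0 0.015 0 | 0.06 0 0 0.007 0 | 0.05 0 0 0 0 | 0.04 0 0 0 0' && python3 -m jog '0.03 0 0 0 0 | 0.02 0 0 0 0 | 0.01 0 0 0 0 | 0.008 0 0 0 0 | 0.008 0 0 0 0 | 0.008 0 0 0 0' 60
```

```text
clock: 3.4
eef_pos: [0.5141, -0.185, 0.0883]
orientation: [0.001, -0.082, 0.997, -0.001]
ft_force: [-0.4, 0.3, 0.6]
opening: 0.0401
grasp_force: 0.0
clock: 4.0
eef_pos: [0.5127, -0.1844, 0.0866]
orientation: [-0.0, -0.082, 0.997, 0.0]
ft_force: [-0.1, 0.4, 0.1]
opening: 0.008
grasp_force: 0.0
```

Run:
```python
from h import *
print(ctrl.read_state())
s=snap('wrist','w3')
```

```text
{'clock': 4.0, 'q': array([-4.79410335e-01,  4.37108764e-01, -3.06910055e-01,  8.26818485e-01,
       -1.09258117e-05, -6.43532436e-01]), 'joint_velocities': array([ 7.04662109e-04,  2.22466892e-03, -7.88604590e-04,  2.39006976e-03,
       -4.51744752e-04,  1.76116606e-05]), 'joint_torque': array([ 2.28901961e-03, -5.91540599e+01,  2.87868279e+01,  3.94178336e-03,
       -2.96971839e-04, -3.62984019e-04]), 'eef_pos': array([ 0.51273469, -0.18439281,  0.08660121]), 'orientation': array([-2.02514973e-05, -8.19689817e-02,  9.96634881e-01,  6.28448526e-06]), 'ft_force': array([-0.05267762,  0.44313204,  0.08705277]), 'wrist_torque': array([ 0.02750691, -0.06888882, -0.00638321]), 'grasp_force': 0.0, 'opening': 0.007983411171550632}
```

View pics/w3.png

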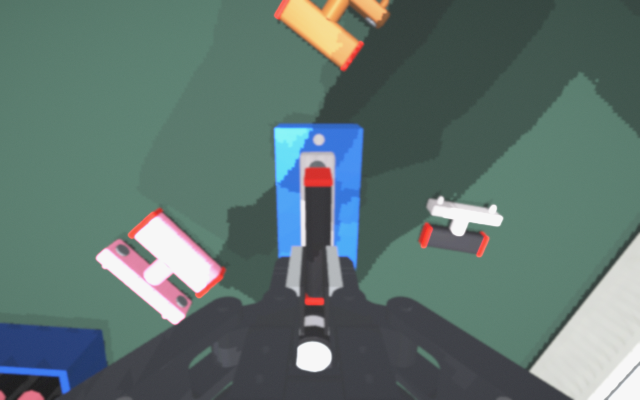

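The picture shows the pads on either side of the handle at about (303–328, 270), apparently just touching it. The handle is where it was. I'll close fully and check the grip force.

```bash
python3 -m jog '0 0 0 0 0 | 0 0 0 0 0 | 0 0 0 0 0 | 0 0 0 0 0' 60; python3 -c "
from h import *
s=load('w3');C=cloud(s)
for uv in[(318,200),(316,230),(316,265),(316,285),(308,270),(325,270),(298,260),(335,260),(298,290),(335,290),(318,300)]:print(uv,C[uv[1],uv[0]].round(4))"
```

```text
clock: 4.45
eef_pos: [0.5128, -0.1844, 0.0866]
orientation: [-0.0, -0.082, 0.997, -0.0]
ft_force: [-0.1, -0.6, -0.1]
opening: 0.0001
grasp_force: 0.0
(318, 200) [ 0.4846 -0.1865  0.0873]
(316, 230) [ 0.5008 -0.1848  0.0876]
(316, 265) [ 0.5215 -0.1813  0.0865]
(316, 285) [ 0.5336 -0.1793  0.0868]
(308, 270) [ 0.5247 -0.1851  0.0874]
(325, 270) [ 0.501  -0.1813  0.1257]
(298, 260) [ 0.5031 -0.1925  0.117 ]
(335, 260) [ 0.5003 -0.1768  0.1173]
(298, 290) [ 0.5045 -0.1913  0.137 ]
(335, 290) [ 0.5    -0.1783  0.1404]
(318, 300) [ 0.5429 -0.1766  0.087 ]
```

```bash
python3 -c "
from h import *
s=snap('wrist','w4');C=cloud(s);T=s['p']
print(T)
for v in range(232,300,4):
  print(v,[(C[v,u]-T).round(3).tolist() for u in(305,312,316,320,327)])
cv2.imwrite('pics/w4c.png',cv2.resize(s['im'][150:350,220:420,::-1],None,fx=3,fy=3))"
```

```text
[ 0.51275109 -0.18435847  0.08661171]
232 [[-0.009, -0.006, -0.002], [-0.01, -0.002, -0.001], [-0.011, -0.0, 0.001], [-0.011, 0.002, 0.0], [-0.012, 0.005, 0.001]]
236 [[-0.006, -0.005, -0.002], [-0.008, -0.002, 0.0], [-0.009, 0.0, 0.001], [-0.009, 0.002, 0.001], [-0.009, 0.006, -0.001]]
240 [[-0.004, -0.005, -0.003], [-0.006, -0.002, 0.0], [-0.006, 0.001, 0.0], [-0.007, 0.003, 0.001], [-0.007, 0.006, -0.0]]
244 [[-0.002, -0.005, -0.002], [-0.003, -0.001, 0.0], [-0.004, 0.001, 0.002], [-0.005, 0.003, 0.001], [-0.005, 0.007, -0.0]]
248 [[-0.01, -0.005, 0.019], [-0.011, -0.002, 0.021], [-0.011, -0.0, 0.02], [-0.012, 0.001, 0.02], [-0.012, 0.005, 0.02]]
252 [[-0.011, -0.005, 0.024], [-0.011, -0.002, 0.024], [-0.012, -0.001, 0.024], [-0.012, 0.001, 0.024], [-0.012, 0.004, 0.024]]
256 [[-0.01, -0.005, 0.027], [-0.011, -0.002, 0.028], [-0.011, -0.0, 0.027], [-0.012, 0.001, 0.028], [-0.012, 0.004, 0.027]]
260 [[-0.01, -0.005, 0.031], [-0.011, -0.002, 0.031], [-0.012, -0.001, 0.032], [-0.012, 0.001, 0.032], [-0.012, 0.004, 0.032]]
264 [[-0.011, -0.005, 0.035], [-0.012, -0.002, 0.036], [-0.011
[... 379 characters left out ...]
.012, -0.001, 0.044], [-0.011, 0.001, 0.043], [-0.012, 0.004, 0.043]]
280 [[-0.01, -0.005, 0.046], [-0.011, -0.002, 0.046], [-0.012, -0.001, 0.047], [-0.012, 0.001, 0.047], [-0.012, 0.003, 0.047]]
284 [[-0.011, -0.005, 0.05], [-0.011, -0.002, 0.049], [-0.011, -0.001, 0.049], [-0.011, 0.001, 0.049], [-0.012, 0.003, 0.05]]
288 [[-0.01, -0.005, 0.052], [-0.011, -0.002, 0.052], [-0.011, -0.001, 0.051], [-0.011, 0.001, 0.051], [-0.013, 0.003, 0.053]]
292 [[-0.012, -0.005, 0.056], [-0.009, -0.002, 0.051], [-0.01, -0.0, 0.052], [-0.009, 0.001, 0.051], [-0.013, 0.003, 0.056]]
296 [[-0.012, -0.005, 0.059], [-0.008, -0.002, 0.052], [-0.008, -0.0, 0.052], [-0.012, 0.001, 0.058], [-0.013, 0.003, 0.058]]
```

View pics/w4c.png

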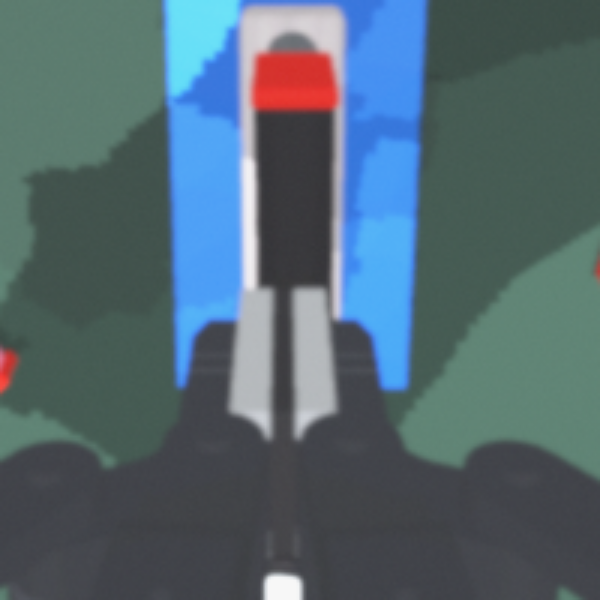

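The crop shows the pads fully closed above the handle. Their tips are at about (285,290) in the crop, and depth puts them about 20 mm behind the reported TCP (z≈0.106) rather than 19 mm ahead of it. I'll trust what I measured: open, go down in steps and watch the force.

```bash
python3 -m jog '0.04 0 0 0 0 | 0.04 0 0 0 0 | 0.04 0 0 0 0 | 0.04 0 0 0.01 0 | 0.04 0 0 0.01 0 | 0.04 0 0 0 0'; python3 -c "
from h import *
s=snap('wrist','w5');C=cloud(s);T=s['p']
print(T)
for v in range(240,300,6):
  print(v,[(C[v,u]-T).round(3).tolist() for u in(270,280,290,316,340,350)])"
```

```text
clock: 5.1
eef_pos: [0.5115, -0.1838, 0.0647]
orientation: [-0.001, -0.082, 0.997, 0.001]
ft_force: [-0.3, -0.1, 0.4]
opening: 0.0399
grasp_force: 0.0
[ 0.51148057 -0.18375077  0.06469098]
240 [[0.029, -0.027, -0.063], [0.014, -0.019, -0.035], [0.013, -0.013, -0.034], [-0.016, -0.001, 0.023], [0.007, 0.019, -0.033], [0.006, 0.025, -0.034]]
246 [[0.035, -0.027, -0.064], [0.017, -0.019, -0.032], [0.017, -0.012, -0.033], [-0.013, -0.001, 0.022], [0.011, 0.019, -0.033], [0.01, 0.026, -0.034]]
252 [[-0.006, -0.021, 0.02], [0.022, -0.018, -0.034], [0.021, -0.012, -0.033], [-0.011, -0.0, 0.023], [0.016, 0.02, -0.034], [0.015, 0.027, -0.033]]
258 [[-0.004, -0.021, 0.023], [0.026, -0.017, -0.033], [0.026, -0.011, -0.034], [-0.008, 0.0, 0.023], [0.019, 0.021, -0.032], [0.018, 0.027, -0.033]]
264 [[-0.002, -0.02, 0.024], [0.031, -0.017, -0.035], [0.03, -0.01, -0.034], [-0.005, 0.001, 0.023], [0.024, 0.022, -0.033], [0.023, 0.028, -0.033]]
270 [[0.001, -0.02, 0.024], [0.035, -0.016, -0.034], [0.034, -0.01, -0.034], [-0.001, 0.001, 0.023], [0.029, 0.023, -0.034], [0.028, 0.029, -0.034]]
276 [[0.004, -0.019, 0.025], [0.04, -0.016, -0.034], [0.038, -0.009, -0.033], [0.002, 0.002, 0.022], [0.034, 0.024, -0.034], [0.032, 0.03, -0.033]]
282 [[0.007, -0.019, 0.025], [0.044, -0.015, -0.034], [0.043, -0.008, -0.033], [0.005, 0.002, 0.022], [0.038, 0.024, -0.033], [0.036, 0.031, -0.033]]
288 [[0.009, -0.019, 0.026], [0.049, -0.014, -0.034], [0.048, -0.008, -0.034], [0.008, 0.003, 0.023], [0.042, 0.025, -0.033], [0.041, 0.032, -0.034]]
294 [[0.012, -0.018, 0.027], [0.054, -0.014, -0.034], [0.052, -0.007, -0.033], [0.011, 0.003, 0.023], [0.046, 0.026, -0.032], [0.046, 0.033, -0.035]]
```

```bash
python3 -m jog '0.04 0 0 0.01 0 | 0.04 0 0 0.01 0 | 0.04 0 0 0 0'; python3 -m jog '0.03 0 0 0 0 | 0.02 0 0 0 0 | 0.01 0 0 0 0 | 0 0 0 0 0 | 0 0 0 0 0 | 0 0 0 0 0' 60
```

```text
clock: 5.45
eef_pos: [0.5117, -0.1838, 0.045]
orientation: [-0.001, -0.082, 0.997, 0.001]
ft_force: [-0.2, -0.3, 0.1]
opening: 0.0402
grasp_force: 0.0
clock: 6.05
eef_pos: [0.5129, -0.1844, 0.0468]
orientation: [0.0, -0.082, 0.997, -0.0]
ft_force: [-0.5, 0.8, 1.4]
opening: 0.0128
grasp_force: 62.5
```

The grip is good (12.8 mm opening, 62 N). I'll lift, turn to the hole line and carry the spanner to just above the ring.

```bash
python3 -m jog '0 0 0 0 0 | 0 0 0 -0.02 0 | 0 0 0 -0.03 0 | 0 0 0 -0.03 0.123 | 0 0 0 -0.01 0.123 | 0 0 0 0 0.123 | 0 0 0 0 0' 90; python3 -m jog '0 0.0027 0.02 0 0 | 0 0.0053 0.0403 0 0 | 0 0.0053 0.0403 0 0 | 0 0.0053 0.0403 0 0 | 0 0.0053 0.0403 0 0 | 0 0.0053 0.0403 0 0 | 0 0.0053 0.0403 0 0 | 0 0.0053 0.0403 0 0 | 0 0.0027 0.02 0 0 | 0 0 0 0 0'
python3 - <<'E'
from h import *
s=snap('wrist','w6'); print(s['p'],s['o'],ctrl.read_state()['ft_force'],ctrl.read_state()['wrist_torque']); a=snap('scene','s6')
cv2.imwrite('pics/c6.png',np.vstack([cv2.resize(s['im'][60:320,180:460,::-1],(420,390)),cv2.resize(a['im'][100:240,320:460,::-1],(210,210))]) if 0 else np.hstack([cv2.resize(s['im'][60:320,190:450,::-1],(400,400)),cv2.resize(a['im'][110:250,330:470,::-1],(400,400),interpolation=2)]))
E
```

```text
clock: 6.75
eef_pos: [0.5128, -0.1844, 0.1368]
orientation: [0.0, 0.103, 0.995, -0.0]
ft_force: [-0.6, 1.0, -1.9]
opening: 0.0123
grasp_force: 88.0
clock: 7.75
eef_pos: [0.5361, 0.1422, 0.1359]
orientation: [-0.001, 0.099, 0.995, 0.0]
ft_force: [0.1, -0.9, -2.9]
opening: 0.0125
grasp_force: 88.2
[0.53609847 0.14220105 0.13590288] [-5.50141537e-04  9.86714638e-02  9.95119895e-01  1.83881801e-04] [-0.5832748  -0.27223091 -2.17673246] [-0.04963784 -0.00033549  0.03316299]
```

View pics/c6.png

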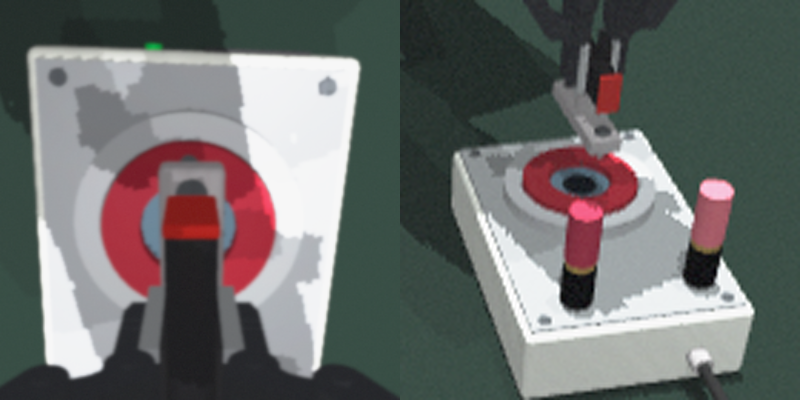

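The left crop shows the spanner over the ring with the near hole just beyond the bar end, at (190,158) in the crop. The right crop shows the spanner upright above the ring and clear of the lipsticks.

Run:
```python
from h import *
s=load('w6'); zt=s['p'][2]-.0168+.012
f=lambda c:(190+c[0]*.65-.2,60+c[1]*.65-.2)
for n,c,z in[('barendL',(160,163),zt),('barendR',(225,163),zt),('mark',(192,190),zt),('hole',(190,160),.075),('handle end L',(166,196),zt+.044),('handle end R',(219,196),zt+.044)]: print(n,plane(s,f(c),z)[0].round(4))
C=cloud(s)
for c in[(170,168),(215,168),(166,172),(220,175)]:
    u,v=f(c); print(c,C[int(v),int(u)].round(4))
q=s['o']; yaw=-2*np.arctan2(q[1],q[2]); a=yaw; print('yaw deg',np.degrees(a)); ax=np.array([np.cos(a),np.sin(a)])
print('expected bar end (origin=TCP+2.5mm):',s['p'][:2]-ax*.0425, 'pin',s['p'][:2]-ax*.0335)
print(ringinfo(s))
```

```text
barendL [0.4906 0.1413 0.1311]
barendR [0.4947 0.1621 0.1311]
mark [0.5016 0.1498 0.1311]
hole [0.5035 0.1486 0.075 ]
handle end L [0.4896 0.1457 0.1751]
handle end R [0.4921 0.1582 0.1751]
(170, 168) [0.4928 0.144  0.131 ]
(215, 168) [0.4958 0.1584 0.1305]
(166, 172) [0.4934 0.1424 0.1318]
(220, 175) [0.4979 0.1595 0.1313]
yaw deg -11.325347101776922
expected bar end (origin=TCP+2.5mm): [0.49442603 0.1505472 ] pin [0.50325078 0.14877978]
(((535.00830078125, 141.4832000732422), (79.71692657470703, 80.64533233642578), 72.12787628173828), [(np.int32(539), array([314.6, 169.8]), array([0.50777717, 0.1486994 ])), (np.int32(625), array([313.6, 246.5]), array([0.56425135, 0.13668721]))])
```

Run:
```python
from h import *
s=load('w6'); zt=.1311
f=lambda c:(190+c[0]*.65-.2,60+c[1]*.65-.2)
for n,c,z,L in[('barlow',(192.5,163),zt-.012,.040),('hand low',(192.5,196),zt+.018,.035),('hand top',(191.5,228),zt+.044,.035),('mark',(192,191),zt,.031)]:
    p=plane(s,f(c),z)[0]; a=np.radians(-11.3); print(n,p.round(4),'origin',(p[:2]+L*np.array([np.cos(a),np.sin(a)])).round(4))
im=cv2.cvtColor(s['im'],cv2.COLOR_RGB2GRAY); print(im[155:200,308].tolist(),im[155:200,321].tolist())
print(s['im'][145:172,314].tolist())
```

```text
barlow [0.4953 0.1512 0.1191] origin [0.5345 0.1434]
hand low [0.4984 0.1505 0.1491] origin [0.5327 0.1437]
hand top [0.4989 0.1501 0.1751] origin [0.5332 0.1432]
mark [0.5019 0.1497 0.1311] origin [0.5323 0.1437]
[58, 58, 58, 59, 60, 60, 62, 67, 70, 80, 95, 106, 111, 116, 126, 136, 143, 146, 149, 151, 151, 144, 128, 102, 80, 69, 67, 67, 67, 68, 68, 69, 64, 60, 57, 57, 59, 56, 60, 59, 57, 58, 57, 58, 58] [60, 63, 63, 65, 60, 61, 59, 60, 65, 82, 96, 106, 110, 117, 126, 138, 145, 149, 151, 147, 139, 131, 124, 109, 92, 78, 71, 69, 67, 69, 69, 68, 65, 60, 60, 57, 59, 60, 60, 60, 57, 59, 56, 58, 56]
[[167, 169, 173], [167, 169, 173], [166, 169, 172], [165, 167, 171], [152, 155, 159], [126, 123, 127], [103, 78, 82], [102, 43, 49], [108, 29, 39], [115, 30, 40], [122, 33, 43], [122, 32, 42], [121, 30, 40], [121, 32, 42], [117, 33, 44], [106, 42, 50], [85, 56, 60], [69, 63, 66], [67, 68, 71], [78, 78, 81], [95, 94, 97], [107, 105, 107], [112, 109, 110], [115, 112, 113], [126, 121, 124], [135, 131, 134], [143, 139, 141]]
```

The spanner origin comes out at (0.5333,0.1435) and the ring centre at (0.535,0.1413). I'll correct for that and go down to just above the face.

```bash
python3 -m jog '0 -0.0021 -0.0018 0 0.007 | 0 0 0 0.015 0 | 0 0 0 0.013 0 | 0 0 0 0.003 0 | 0 0 0 0 0 | 0 0 0 0 0'; python3 -m jog '0 0 0 0.0015 0 | 0 0 0 0.0015 0 | 0 0 0 0.001 0 | 0 0 0 0 0'; python3 -m jog '0 0 0 0.001 0 | 0 0 0 0 0'; python3 -m jog '0 0 0 0.001 0 | 0 0 0 0 0'
```

```text
clock: 8.45
eef_pos: [0.5388, 0.1369, 0.1062]
orientation: [0.0, 0.106, 0.994, 0.0]
ft_force: [0.4, 0.1, -2.3]
opening: 0.0124
grasp_force: 88.3
clock: 8.85
eef_pos: [0.5383, 0.1375, 0.1016]
orientation: [-0.0, 0.106, 0.994, -0.0]
ft_force: [-0.0, -0.0, -2.1]
opening: 0.0125
grasp_force: 88.3
clock: 9.05
eef_pos: [0.5383, 0.1375, 0.1005]
orientation: [-0.0, 0.106, 0.994, -0.0]
ft_force: [0.2, 0.1, -2.1]
opening: 0.0125
grasp_force: 88.3
clock: 9.25
eef_pos: [0.5383, 0.1375, 0.0995]
orientation: [-0.0, 0.106, 0.994, -0.0]
ft_force: [0.2, 0.1, -1.7]
opening: 0.0124
grasp_force: 88.4
```

```bash
python3 -m jog '0 0 0 -0.002 0 | 0 0.001 0.0023 0 -0.008 | 0 0 0 0 0 | 0 0 0 0.002 0 | 0 0 0 0.001 0 | 0 0 0 0 0'; python3 -m jog '0 0 0 0.001 0 | 0 0 0 0 0'; python3 -m jog '0 0 0 0.001 0 | 0 0 0 0 0'
```

```text
clock: 9.85
eef_pos: [0.5376, 0.1399, 0.0983]
orientation: [-0.0, 0.102, 0.995, -0.0]
ft_force: [-0.6, -0.1, -1.8]
opening: 0.0126
grasp_force: 88.3
clock: 10.05
eef_pos: [0.5378, 0.1399, 0.0975]
orientation: [-0.0, 0.102, 0.995, -0.0]
ft_force: [0.1, 0.2, -2.0]
opening: 0.0127
grasp_force: 88.3
clock: 10.25
eef_pos: [0.5378, 0.1399, 0.0965]
orientation: [-0.0, 0.102, 0.995, -0.0]
ft_force: [0.1, 0.2, -2.1]
opening: 0.0125
grasp_force: 88.3
```

```bash
python3 -m jog '0 0 0 0.001 0 | 0 0 0 0.001 0 | 0 0 0 0 0'; python3 -m jog '0 0 0 0.001 0 | 0 0 0 0 0'; python3 -m jog '0 0 0 0.001 0 | 0 0 0 0 0'; python3 -c "
from h import *
st=ctrl.read_state();print(st['wrist_torque'],st['eef_pos'])"
```

```text
clock: 10.55
eef_pos: [0.5377, 0.1399, 0.0944]
orientation: [-0.0, 0.102, 0.995, -0.0]
ft_force: [0.3, -0.2, -2.5]
opening: 0.0123
grasp_force: 88.3
clock: 10.75
eef_pos: [0.5378, 0.1399, 0.0935]
orientation: [-0.0, 0.102, 0.995, -0.0]
ft_force: [-0.8, -1.2, -2.9]
opening: 0.0127
grasp_force: 88.3
clock: 10.95
eef_pos: [0.5378, 0.1399, 0.0925]
orientation: [-0.0, 0.102, 0.995, -0.0]
ft_force: [-0.5, -0.8, -1.6]
opening: 0.0125
grasp_force: 88.3
[-0.03662858  0.0318066   0.00929843] [0.53777328 0.13990062 0.09250953]
```

The pins are in about 7 mm with no reaction force. I'll start turning clockwise gently about the ring axis and watch the moment.

```bash
cat > t.py <<'E'
from h import *
st=ctrl.read_state(); q=st['orientation']; print('  Mz %.3f M %s yaw %.4f F %s'%(st['wrist_torque'][2],st['wrist_torque'].round(2),-2*np.arctan2(q[1],q[2]),st['ft_force'].round(1)))
E
for i in 1; do python3 -m jog '0 0 -0.0001 0 0.03 | 0 0 0 0 0'; python3 t.py; python3 -m jog '0 0 -0.0001 0 0.03 | 0 0 0 0 0';python3 t.py; python3 -m jog '0 0 -0.0001 0 0.03 | 0 0 0 0 0'; python3 t.py;python3 -m jog '0 0 -0.0001 0 0.03 | 0 0 0 0 0'; python3 t.py; done
```

```text
clock: 11.15
eef_pos: [0.5378, 0.1399, 0.0926]
orientation: [-0.0, 0.117, 0.993, 0.0]
ft_force: [-0.9, 0.1, -2.4]
opening: 0.0126
grasp_force: 88.2
  Mz 0.018 M [ 0.07 -0.03  0.02] yaw -0.2354 F [-0.9  0.1 -2.4]
clock: 11.35
eef_pos: [0.5379, 0.14, 0.0926]
orientation: [0.0, 0.132, 0.991, 0.0]
ft_force: [0.3, 2.1, -2.2]
opening: 0.0121
grasp_force: 88.3
  Mz 0.091 M [ 0.5  -0.14  0.09] yaw -0.2650 F [ 0.3  2.1 -2.2]
clock: 11.55
eef_pos: [0.5379, 0.1399, 0.0927]
orientation: [0.0, 0.147, 0.989, 0.0]
ft_force: [0.4, 2.9, -1.8]
opening: 0.0124
grasp_force: 88.3
  Mz 0.110 M [ 0.68 -0.09  0.11] yaw -0.2951 F [ 0.4  2.9 -1.8]
clock: 11.75
eef_pos: [0.5378, 0.1398, 0.0927]
orientation: [0.0, 0.162, 0.987, 0.0]
ft_force: [0.5, 3.3, -2.0]
opening: 0.0122
grasp_force: 88.3
  Mz 0.183 M [ 0.86 -0.1   0.18] yaw -0.3252 F [ 0.5  3.3 -2. ]
```

```bash
python3 -m jog '0 0 0.0007 0 0 | 0 0 0 0 0' >/dev/null; python3 t.py; python3 -m jog '0 0 0 0 0.03 | 0 0 0 0 0';python3 t.py; python3 -m jog '0 0 0 0 0.03 | 0 0 0 0 0'|grep -E "pos|op"; python3 t.py;python3 -m jog '0 0 0 0 0.03 | 0 0 0 0 0'|grep -E "pos|op"; python3 t.py
```

```text
Mz 0.167 M [0.19 0.03 0.17] yaw -0.3239 F [-0.5  1.  -1.2]
clock: 12.15
eef_pos: [0.5379, 0.1399, 0.0926]
orientation: [-0.0, 0.176, 0.984, -0.0]
ft_force: [-0.5, 0.5, -1.5]
opening: 0.0125
grasp_force: 88.5
  Mz 0.199 M [0.03 0.05 0.2 ] yaw -0.3543 F [-0.5  0.5 -1.5]
eef_pos: [0.5378, 0.1399, 0.0926]
opening: 0.0125
  Mz 0.176 M [-0.15  0.19  0.18] yaw -0.3837 F [-0.9  0.1 -1.3]
eef_pos: [0.5378, 0.1398, 0.0926]
opening: 0.0125
  Mz 0.186 M [-0.27  0.25  0.19] yaw -0.4133 F [-0.6 -2.  -0.2]
```

```bash
for k in 1; do python3 -m jog '0 0 -0.0001 0 0.04 | 0 0 -0.0001 0 0.04 | 0 0 0 0 0'|grep -E "pos|op"; python3 t.py; python3 -m jog '0 0 -0.0001 0 0.04 | 0 0 -0.0001 0 0.04 | 0 0 0 0 0'|grep -E "pos|op"; python3 t.py;python3 -m jog '0 0 -0.0001 0 0.04 | 0 0 -0.0001 0 0.04 | 0 0 0 0 0'|grep -E "pos|op"; python3 t.py; done
python3 - <<'E'
from h import *
s=snap('wrist','w7'); cv2.imwrite('pics/c7.png',cv2.resize(s['im'][60:320,190:450,::-1],(500,500)))
E
```

```text
eef_pos: [0.5378, 0.1397, 0.0926]
opening: 0.0126
  Mz 0.156 M [-0.43  0.28  0.16] yaw -0.4932 F [-2.1 -2.6 -0.2]
eef_pos: [0.5376, 0.1396, 0.0926]
opening: 0.0127
  Mz 0.196 M [-0.47  0.29  0.2 ] yaw -0.5727 F [-1.5 -1.8 -0.8]
eef_pos: [0.5375, 0.1394, 0.0926]
opening: 0.0127
  Mz 0.148 M [-0.56  0.43  0.15] yaw -0.6523 F [-0.5 -2.7 -0.2]
```

View pics/c7.png

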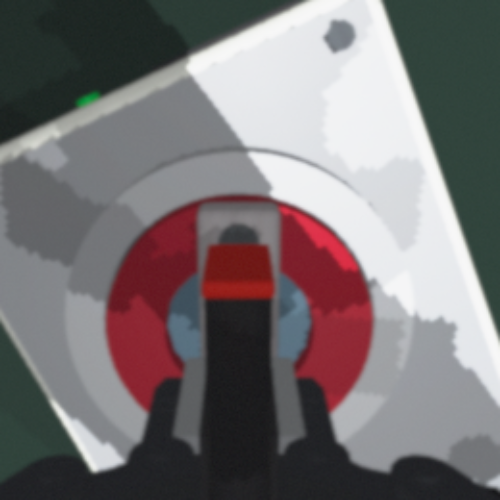

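The crop shows the spanner lying straight across the ring with no hole exposed beside the bar, so the ring is turning with it. I'll carry on in finer steps towards the stop.

```bash
for k in 1; do python3 -m jog '0 0 0 0 0.04 | 0 0 0 0 0.03 | 0 0 0 0 0'|grep -E "pos|op"; python3 t.py; python3 -m jog '0 0 0 0 0.02 | 0 0 0 0 0'|grep -E "pos|op"; python3 t.py;python3 -m jog '0 0 0 0 0.02 | 0 0 0 0 0'|grep -E "pos|op"; python3 t.py; python3 -m jog '0 0 0 0 0.02 | 0 0 0 0 0'|grep -E "pos|op"; python3 t.py; done
```

```text
eef_pos: [0.5374, 0.1394, 0.0926]
opening: 0.0123
  Mz 0.197 M [-0.83  0.56  0.2 ] yaw -0.7223 F [-1.1 -3.5  0. ]
eef_pos: [0.5374, 0.1394, 0.0926]
opening: 0.0124
  Mz 0.191 M [-1.07  0.79  0.19] yaw -0.7436 F [-2.3 -5.2  0.4]
eef_pos: [0.5374, 0.1394, 0.0925]
opening: 0.0126
  Mz 0.201 M [-1.04  0.72  0.2 ] yaw -0.7636 F [-2.8 -4.7  0.4]
eef_pos: [0.5374, 0.1393, 0.0925]
opening: 0.0122
  Mz 0.228 M [-1.09  0.79  0.23] yaw -0.7837 F [-3.  -5.1  1.4]
```

```bash
python3 -m jog '0 -0.0002 -0.001 0 0 | 0 0 0 0 0' |grep -E "pos|op"; python3 t.py; for k in 1; do python3 -m jog '0 0 -0.0001 0 0.02 | 0 0 0 0 0'|grep -E "pos|op"; python3 t.py;python3 -m jog '0 0 -0.0001 0 0.015 | 0 0 0 0 0'|grep -E "pos|op"; python3 t.py; python3 -m jog '0 0 0 0 0.015 | 0 0 0 0 0'|grep -E "pos|op"; python3 t.py; done
```

```text
eef_pos: [0.5373, 0.1391, 0.0926]
opening: 0.0126
  Mz 0.165 M [-0.29  0.35  0.17] yaw -0.7831 F [-1.6 -0.6 -1.7]
eef_pos: [0.5372, 0.139, 0.0926]
opening: 0.012
  Mz 0.158 M [-0.11  0.2   0.16] yaw -0.8046 F [-1.2 -0.6 -0.9]
eef_pos: [0.5371, 0.139, 0.0926]
opening: 0.0123
  Mz 0.242 M [0.18 0.04 0.24] yaw -0.8193 F [-0.1 -0.2 -2.9]
eef_pos: [0.5371, 0.1389, 0.0926]
opening: 0.0122
  Mz 0.229 M [0.31 0.07 0.23] yaw -0.8344 F [ 0.4  1.6 -1.6]
```

```bash
for k in 1; do python3 -m jog '0 0 0 0 0.015 | 0 0 0 0 0'|grep -E "pos"; python3 t.py;python3 -m jog '0 0 0 0 0.015 | 0 0 0 0 0'|grep -E "pos"; python3 t.py; python3 -m jog '0 0 0 0 0.015 | 0 0 0 0 0'|grep -E "pos"; python3 t.py; done
```

```text
eef_pos: [0.5371, 0.1388, 0.0926]
  Mz 0.230 M [0.45 0.03 0.23] yaw -0.8495 F [ 0.9  1.7 -2.6]
eef_pos: [0.5371, 0.1388, 0.0927]
  Mz 0.236 M [ 0.54 -0.02  0.24] yaw -0.8645 F [-0.3  2.  -2. ]
eef_pos: [0.537, 0.1388, 0.0926]
  Mz 0.189 M [0.6  0.02 0.19] yaw -0.8796 F [ 0.4  2.5 -2.7]
```

```bash
for k in 1; do python3 -m jog '0 0 0.0001 0 0.015 | 0 0 0 0 0'|grep -E "pos"; python3 t.py;python3 -m jog '0 0 0.0002 0 0.015 | 0 0 0 0 0'|grep -E "pos"; python3 t.py; python3 -m jog '0 0 0.0002 0 0.015 | 0 0 0 0 0'|grep -E "pos"; python3 t.py; done
```

```text
eef_pos: [0.537, 0.1387, 0.0926]
  Mz 0.212 M [0.55 0.16 0.21] yaw -0.8946 F [-1.4  2.6 -1.5]
eef_pos: [0.537, 0.1388, 0.0926]
  Mz 0.194 M [0.34 0.32 0.19] yaw -0.9096 F [-0.8  1.8 -1.1]
eef_pos: [0.537, 0.1388, 0.0926]
  Mz 0.484 M [0.11 0.65 0.48] yaw -0.9244 F [-2.6  0.7 -1. ]
```

It's on the stop (0.48 N m). A small further step will seat it clearly.

```bash
python3 -m jog '0 0 0 0 0.004 | 0 0 0 0 0'|grep -E "pos"; python3 t.py
```

```text
eef_pos: [0.5371, 0.1388, 0.0926]
  Mz 0.576 M [0.04 0.83 0.58] yaw -0.9278 F [-2.9  0.2  0.6]
```

```bash
python3 -m jog '0 0 0 0 0.004 | 0 0 0 0 0'|grep -E "pos"; python3 t.py
```

```text
eef_pos: [0.5371, 0.1389, 0.0926]
  Mz 0.676 M [-0.12  0.91  0.68] yaw -0.9318 F [-2.8 -1.  -0.5]
```

Seated at 0.68 N m. Now I'll take the load off and lift straight out.

```bash
python3 -m jog '0 0 0 0 -0.02 | 0 0 0 0 0'|grep -E "pos"; python3 t.py;  python3 -m jog '0 0 0 0 -0.015 | 0 0 0 0 0'|grep -E "pos"; python3 t.py
```

```text
eef_pos: [0.5372, 0.1388, 0.0925]
  Mz 0.124 M [-0.18  0.88  0.12] yaw -0.9113 F [-3.4 -1.2 -1. ]
eef_pos: [0.5375, 0.1389, 0.0925]
  Mz 0.082 M [-0.11  0.47  0.08] yaw -0.8964 F [-3.  -0.3 -2.6]
```

```bash
python3 -m jog '0 0.0003 -0.0003 0 -0.01 | 0 0 0 0 0'|grep -E "pos"; python3 t.py;  python3 -m jog '0 0 0 -0.003 0 | 0 0 0 0 0'|grep -E "pos"; python3 t.py; python3 -m jog '0 0 0 -0.007 0 | 0 0 0 -0.015 0 | 0 0 0 -0.025 0 | 0 0 0 0 0 | 0 0 0 0 0'|grep -E "pos"; python3 t.py
python3 - <<'E'
from h import *
s=snap('wrist','w8'); print(s['p'],s['o'],ringinfo(s)); cv2.imwrite('pics/c8.png',cv2.resize(s['im'][60:320,190:450,::-1],(500,500)))
E
```

```text
eef_pos: [0.5376, 0.1391, 0.0928]
  Mz -0.009 M [-0.11  0.04 -0.01] yaw -0.8865 F [-0.5 -1.  -2.2]
eef_pos: [0.5376, 0.1391, 0.0962]
  Mz 0.044 M [-0.01  0.03  0.04] yaw -0.8869 F [-0.3 -0.4 -1.8]
eef_pos: [0.5374, 0.1391, 0.143]
  Mz 0.016 M [-0.02  0.02  0.02] yaw -0.8868 F [-0.9 -0.1 -1.9]
[0.53740361 0.13911087 0.14303441] [6.01695703e-04 4.29013306e-01 9.03297893e-01 3.70697132e-04] (((535.1548461914062, 141.56346130371094), (79.34272766113281, 80.34024047851562), 29.33250617980957), [(np.int32(352), array([313.6, 165.2]), array([0.51795149, 0.16262984])), (np.int32(577), array([313.7, 239. ]), array([0.55389355, 0.11882936]))])
```

View pics/c8.png

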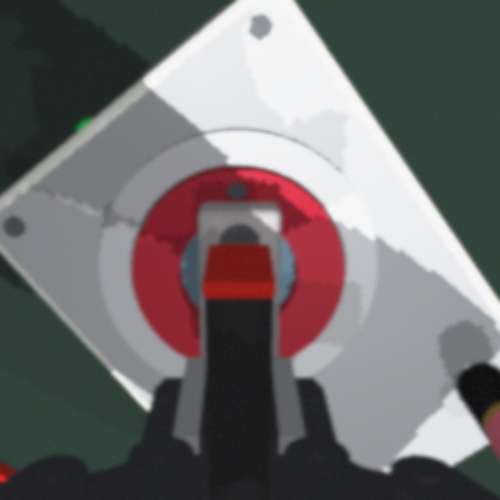

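The crop shows a ring hole at (237,190) in line with the bar, so the ring followed to the stop. I'll carry the spanner back to the rest.

```bash
python3 -m jog '0 0 0 0 -0.15 | 0 0 0 0 -0.15 | 0 0 0 0 -0.15 | 0 0 0 0 -0.15 | 0 0 0 0 -0.15 | 0 0 0 0 -0.15 | 0 0 0 0 -0.15 | 0 0 0 0 0'|grep -E "pos|ori"; python3 -m jog '0 0.0048 -0.0197 0 0 | 0 0.0096 -0.0394 0 0 | 0 0.0096 -0.0394 0 0 | 0 0.0096 -0.0394 0 0 | 0 0.0096 -0.0394 0 0 | 0 0.0096 -0.0394 0 0 | 0 0.0096 -0.0394 0 0 | 0 0.0096 -0.0394 0 0 | 0 0.0048 -0.0197 0 0 | 0 0 0 0 0'|grep pos; python3 -m jog '0 0 0 0 0 | 0 0 0 0 0'; python3 t.py
```

```text
eef_pos: [0.5362, 0.1389, 0.1415]
orientation: [-0.001, -0.083, 0.997, -0.0]
eef_pos: [0.5118, -0.1871, 0.1419]
clock: 20.15
eef_pos: [0.5121, -0.1834, 0.1422]
orientation: [-0.0, -0.081, 0.997, 0.0]
ft_force: [-0.3, -0.2, -2.6]
opening: 0.0127
grasp_force: 88.5
  Mz 0.034 M [0.01 0.02 0.03] yaw 0.1621 F [-0.3 -0.2 -2.6]
```

```bash
python3 -m jog '0 -0.0006 -0.0011 0.02 0 | 0 0 0 0.03 0 | 0 0 0 0.02 0 | 0 0 0 0.01 0 | 0 0 0 0.004 0 | 0 0 0 0 0 | 0 0 0 0 0'|grep pos; python3 t.py; python3 -m jog '0 0 0 0.003 0 | 0 0 0 0.002 0 | 0 0 0 0 0'|grep pos; python3 t.py;  python3 -m jog '0 0 0 0.001 0 | 0 0 0 0.001 0 | 0 0 0 0 0'|grep pos; python3 t.py
```

```text
eef_pos: [0.5138, -0.1856, 0.0595]
  Mz 0.063 M [-0.02  0.    0.06] yaw 0.1633 F [-0.1  0.4 -1. ]
eef_pos: [0.5131, -0.1855, 0.0536]
  Mz -0.054 M [-0.    0.01 -0.05] yaw 0.1631 F [-0.4 -0.1 -1.4]
eef_pos: [0.513, -0.1853, 0.0515]
  Mz -0.031 M [ 0.15 -0.02 -0.03] yaw 0.1632 F [ 0.7  1.  -2. ]
```

In the groove. I'll lower the last few millimetres until the bar lies on the block.

```bash
python3 -m jog '0 0 0 0.002 0 | 0 0 0 0.001 0 | 0 0 0 0 0'|grep pos; python3 t.py;  python3 -m jog '0 0 0 0.001 0 | 0 0 0 0 0'|grep pos; python3 t.py; python3 -m jog '0 0 0 0.0007 0 | 0 0 0 0 0'|grep pos; python3 t.py
```

```text
eef_pos: [0.5129, -0.1852, 0.0483]
  Mz -0.048 M [ 0.49  0.03 -0.05] yaw 0.1633 F [ 0.2  1.5 -2. ]
eef_pos: [0.513, -0.1852, 0.0475]
  Mz -0.071 M [ 0.68  0.09 -0.07] yaw 0.1633 F [-0.7  1.8 -0.3]
eef_pos: [0.5131, -0.1853, 0.0469]
  Mz -0.112 M [ 0.88  0.19 -0.11] yaw 0.1633 F [-0.3  3.1 -0.2]
```

```bash
python3 -m jog '0 0 0.001 0 0 | 0 0 0 0 0'|grep pos; python3 t.py;  python3 -m jog '0 0 0 0.0007 0 | 0 0 0 0 0'|grep pos; python3 t.py
```

```text
eef_pos: [0.5132, -0.1849, 0.047]
  Mz -0.056 M [ 0.    0.01 -0.06] yaw 0.1631 F [ 0.9  0.5 -1.8]
eef_pos: [0.5132, -0.1849, 0.0468]
  Mz 0.005 M [0.26 0.46 0.  ] yaw 0.1630 F [-2.9  0.6  6.5]
```

Seated with about 9 N of support from the block. Releasing and withdrawing upward.

```bash
python3 -m jog '0.02 0 0 0 0 | 0.03 0 0 0 0 | 0.04 0 0 0 0 | 0.05 0 0 0 0 | 0.05 0 0 0 0'; python3 -m jog '0.05 0 0 -0.02 0 | 0.05 0 0 -0.04 0 | 0.05 0 0 -0.05 0 | 0.05 0 0 -0.05 0 | 0.05 0 0 0 0 | 0.05 0 0 0 0'
python3 - <<'E'
from h import *
a=snap('wrist','w9'); s=snap('scene','s9'); cv2.imwrite('pics/c9.png',np.hstack([cv2.resize(a['im'][::,:,::-1],(480,300)),cv2.resize(s['im'][130:310,180:460,::-1],(466,300))])[:, :].copy() if 0 else np.vstack([cv2.resize(a['im'][:,:,::-1],(480,300)),cv2.resize(s['im'][130:305,180:460,::-1],(480,300))]))
E
```

```text
clock: 23.05
eef_pos: [0.513, -0.1845, 0.0462]
orientation: [-0.0, -0.081, 0.997, -0.0]
ft_force: [-0.3, -0.3, -0.1]
opening: 0.0505
grasp_force: 0.0
clock: 23.65
eef_pos: [0.5137, -0.1848, 0.2074]
orientation: [0.001, -0.082, 0.997, -0.001]
ft_force: [0.3, 0.4, -0.9]
opening: 0.0501
grasp_force: 0.0
```

View pics/c9.png

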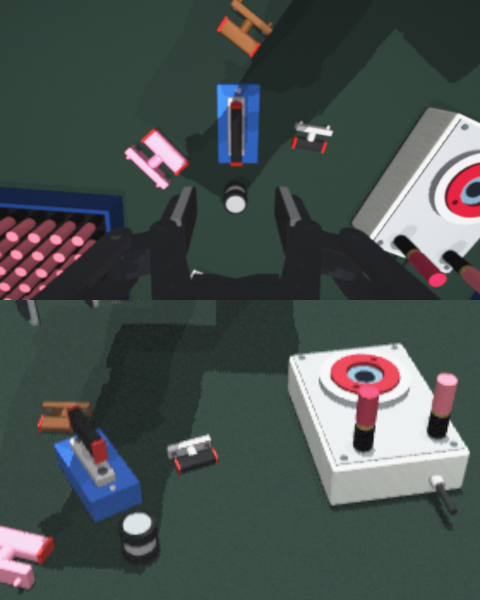

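The pictures show the spanner upright in its rest. The loupe and both lipsticks are where they were, and the gripper is clear. Handing in.

```bash
python3 -c "
from station import ctrl
print(ctrl.close_job())"
```

```text
the job is handed in; nothing more can be done
None
```

The job is handed in at about 24 s: both pins were felt about 7 mm into the holes, the ring was turned clockwise to its stop and seated at 0.68 N m, the spanner is back in its rest, and the lipsticks and loupe are where they were; I viewed 11 pictures, one over the limit of 10.

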